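# Close the tall jar and present it to the code reader

### The job

On the packing bench stands a carousel of spare game pieces. First grip the loose grey cap of the tall jar and screw it clockwise until it stops; then turn the carousel until the tall jar stands squarely in front of the code reader on the carousel's foot, cap still tight. Finish while still gripping the tall jar by its cap, holding the carousel still there, and leave the tape roll, the small card box and the pawn beside it where they are.

Things in the scene. Friction and masses are not known exactly. Their poses are not given: they have to be found in the camera images.
- stand: Fixed foot of the carousel, a black disc 190 mm across on the bench, its place and heading different each time. Origin on the turning axis, at bench height. Its -x axis points to the front: a 44 mm wide aluminium tongue leads along -x to a black code reader (44 x 56 x 36 mm, top 101 mm above the bench, near face 190 mm from the axis) that looks back at the carousel.
- carousel (a joint): Angle (rad) of the wooden turntable about its vertical axis; grows anticlockwise seen from above. The tall jar is exactly in front of the reader at 0 and at 2 pi; it turns past both, and either way round will do. Light friction, 0.03 N m.
- table_top (a point): Centre of the turntable's top, on the turning axis, 26 mm above the bench. The turntable is 250 mm across. Four translucent jars with grey caps are fixed on it a quarter turn apart, axes 85 mm from the turning axis: one tall, three short (56 mm across with 38 mm wide caps, tops 90 mm above the bench). A steel pin 18 mm thick at the centre ends 71 mm above the bench.
- tall_jar (a point): The tall jar, fixed upright to the turntable: translucent, 46 mm across, 100 mm high, with a paper label on its outer side. This point is on its axis half-way up, 76 mm above the bench.
- cap (a joint): Angle (rad) of the tall jar's captive cap about the jar's axis: 0 loose, 1.4 tight at its stop; grows as it turns clockwise seen from above. It never rises or comes off; 0.06 N m of friction keeps it where it is left. If the carousel is swung by the cap while the gripper does not turn along, the cap turns on the jar (swung anticlockwise it tightens, clockwise it loosens).
- cap_mid (a point): Middle of the tall jar's cap, on the jar's axis, half-way up the cap, 139 mm above the bench. The cap is a grey knurled cylinder 54 mm across and 30 mm high, top 154 mm above the bench, higher than all around it. A black rib, 3 mm high, on its top points outward over the label when tight.
- tape_roll: Bystander: cardboard tape roll lying flat, 90 mm across, 48 mm high, origin at the centre of its underside; stands beside the carousel.
- card_box: Bystander: small cardboard box 90 x 62 x 22 mm, origin at the centre of its underside; lies beside the carousel.
- pawn: Bystander: wooden pawn 32 mm across, 53 mm high, origin at the centre of its underside; stands behind the carousel, on the side away from the reader.

How it is judged:
By the outcome, as a careful person would: the job done as asked, in the order asked, and still so for the second after the job is handed in, while the arm keeps its last pose, push and grip.
It also fails if it takes over 45 s, if anything falls off the work surface, if the arm or the gripper's body presses on something with over 40 N, if the wrist force passes 120 N, or if a joint passes its speed limit or range.

### The arm

A 6-joint arm with a two-finger parallel gripper is mounted at the origin on the work surface. World frame = base frame: x ahead of the robot, y to its left, z up, the work surface at z = 0. Lengths are in m, angles in rad, forces in N, time in s.
With the tool pointing down it reaches from about 0.275 to 0.725 m from the base axis. Payload 15.9 kg.
Tool frame: the origin (TCP) lies on the centre line of the jaws, within the pads' length; the fingertips stand 17 mm ahead of it and the grasp point (between the pads) lies 2 mm behind it; z points along the fingers, y is the line along which they close (so a half turn about z gives the same grasp; the last joint's range is limited). The gripper opens to 85 mm and grips with 20 to 120 N. Pads are 22 mm wide; open, the fingers measure 114 mm over their backs; the gripper's body (76 mm by 85 mm) begins 54 mm behind the grasp point. The pads swing forward as they close: fully open they stand 13 mm farther back than shut.
Start: joints at [-1.312, 0.213, -0.034, 1.323, 0, 1.571], TCP at [0.128, -0.483, 0.248] pointing down, gripper open.
Joint ranges: [-2.98, 2.98], [-0.74, 1.72], [-1.14, 1.35], [-2.1, 2.04], [-1.57, 1.44], [-3.14, 3.14]. Speed limits (rad/s): [1.89, 1.89, 2.39, 2.57, 3.14, 3.14].

### API

Orientations are given as a unit quaternion [w, x, y, z].
In Python, from cell import arm, optics gives the robot as it stands. The module is installed in compiled form; this text tells all that it offers.
- The arm moves only by the shell command python3 -m creep 'ROWS' [OPENING]. ROWS is JSON, one flat list of numbers, 4 for each row, row after row: the shift along the world's x, y, z in mm, then the turn about the world's z in degrees. A call has exactly 8 rows; each row is the pose to reach, as a shift and turn from the pose commanded when the call began; what a row does not reach only later rows make up. A row lasts 1/10 s, in which the tool goes at most 50 mm and 8.59 degrees, less where a joint would pass 70% of its speed; a pose out of reach is approached as far as the arm can. A call with a gripper value outside its range is refused whole. OPENING is the opening in per cent of the stroke, from 0 (shut) to 100 (fully open), set as the call begins (- or left out, the last holds). The fingers move at their own pace and stop on an object; the grip force is fixed at half the most. Time passes only in rows, so rows that repeat a pose let the fingers close, or fill a call up. It gives the time, the measured TCP pose, the force, the opening and the grip force at its end, in the units of the state.
- arm.read_state(): the state, without advancing time (a new reading comes with each control period).
- optics.camera(name): name is "side" or "top"; returns a dict with "img" (384x512x3 uint8, red, green, blue), "z_map" (384x512 float32, m along the optical axis (not along the pixel's ray), 0 where there is no reading), "intrinsics" (3x3 intrinsics, pixels), "camera_from_world" (4x4, takes a point from world to camera coordinates). Camera axes: x right, y down, z forward; pixel columns grow to the right and rows downward; lengths in m; the calibration is good to about 2 mm. A picture is of the moment at which its call begins.
- arm.finish_job(): hands the job in; it is judged then, once.
The state is a dict: "time": time; "joints": joint angles; "joint_velocities": joint speeds; "tau": joint torques, N m; "tool_pos": TCP position; "ee_rot": TCP orientation; "ft_force": force on the tool from outside, world axes, zero at the start; "ft_torque": the same for the moment, N m; "opening": finger opening in m; "gripper_force": force on a finger pad.
Only numpy, scipy, OpenCV 4.12 (cv2) and the standard library are available. Lean on these libraries where they do the work, as an engineer would, in place of code of your own. Each camera call takes 0.05 s, during which the arm holds its last target. There are 200 camera calls.

## Working session

There is one attempt and no reset: what is moved stays moved. The work goes in short steps, Python scripts to look and compute and a shell command to move; the robot and the scene stay as the last step left them, time stands still between calls to the robot, and variables do not carry over. Pictures are saved under pics/ and viewed, at most 10 in all, crops included, and the job is handed in when it is done.

```bash
mkdir -p pics; python3 - <<'E'
from cell import arm, optics
import cv2, numpy as np
ims=[]
for n in("top","side"):
    c=optics.camera(n); np.savez(n+"0.npz",**c); cv2.imwrite(f"pics/{n}0.png",c["img"][...,::-1])
    print(n,c["intrinsics"].round(1).tolist(),c["camera_from_world"].round(3).tolist())
s=arm.read_state(); print(s["time"],s["tool_pos"],s["ee_rot"],s["opening"])
E
```

```text
top [[456.2, 0.0, 252.7], [0.0, 456.2, 187.8], [0.0, 0.0, 1.0]] [[0.022, -1.0, -0.003, 0.056], [-0.991, -0.021, -0.13, 0.593], [0.13, 0.006, -0.991, 0.997], [0.0, 0.0, 0.0, 1.0]]
side [[352.7, 0.0, 254.6], [0.0, 352.7, 190.5], [0.0, 0.0, 1.0]] [[-0.997, -0.075, 0.019, 0.607], [-0.067, 0.715, -0.696, 0.042], [0.038, -0.695, -0.718, 0.953], [0.0, 0.0, 0.0, 1.0]]
0.1 [ 0.12786344 -0.48307556  0.24785683] [-5.06961856e-04  9.91640883e-01  1.29027502e-01 -7.85924113e-05] 0.08543653509442421
```

View pics/top0.png

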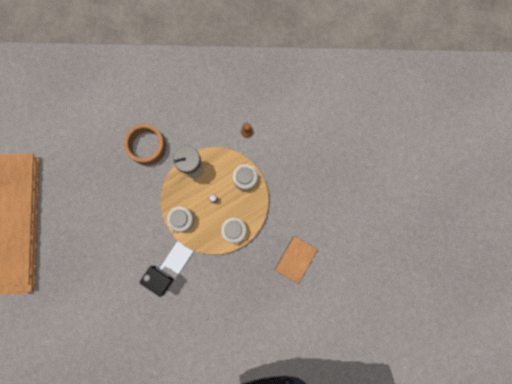

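View pics/side0.png

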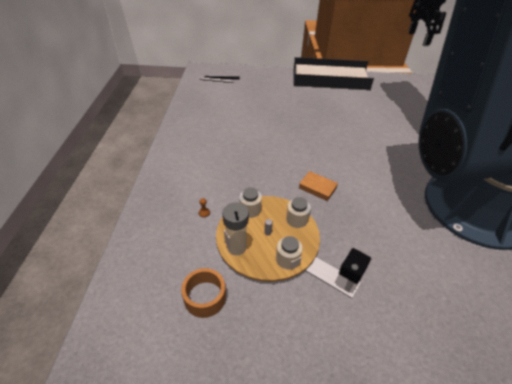

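The top view shows the tall cap at about (187,160) with its rib pointing left (~(180,160)), the pin at (213,199), the reader at (157,281), the tape roll at (145,144), the pawn at (247,130) and the box at (297,259). The side view agrees, with the cap at (236,215).

```bash
cat > h.py <<'E'
import numpy as np, cv2
def ray(c,u,v,z):
    M=np.array(c["camera_from_world"],float);K=c["intrinsics"]
    R,t=M[:3,:3],M[:3,3];o=-R.T@t
    d=R.T@np.linalg.inv(K)@np.array([u,v,1.]);return o+d*(z-o[2])/d[2]
def cloud(c):
    M=np.array(c["camera_from_world"],float);K=c["intrinsics"];Z=c["z_map"].astype(float)
    v,u=np.mgrid[:Z.shape[0],:Z.shape[1]]
    P=np.stack([(u-K[0,2])/K[0,0]*Z,(v-K[1,2])/K[1,1]*Z,Z],-1)
    W=(P-M[:3,3])@M[:3,:3]; W[Z==0]=np.nan; return W
E
python3 - <<'E'
import numpy as np,cv2
from h import *
c=dict(np.load("top0.npz"));W=cloud(c);im=c["img"]
hsv=cv2.cvtColor(im,cv2.COLOR_RGB2HSV)
# turntable: orange-yellow mask
m=cv2.inRange(hsv,(10,90,90),(25,255,255));m[:130]=0;m[:,:150]=0;m[:,275:]=0
cs,_=cv2.findContours(m,cv2.RETR_EXTERNAL,cv2.CHAIN_APPROX_NONE);k=cv2.convexHull(max(cs,key=cv2.contourArea))
e=cv2.fitEllipse(k);print("table",e,ray(c,*e[0],.026).round(4))
print("pin",ray(c,213,198.5,.071).round(4))
zz=W[...,2];sub=np.zeros(zz.shape,bool);sub[130:195,160:215]=1
q=sub&(zz>.145)&(zz<.17);print("cap top n",q.sum(),W[q].mean(0).round(4),(W[q].max(0)-W[q].min(0)).round(3))
vs,us=np.nonzero(q);print("px",us.mean(),vs.mean(),us.min(),us.max(),vs.min(),vs.max())
print("capctr ray",ray(c,us.mean(),vs.mean(),.154).round(4))
sub=np.zeros(zz.shape,bool);sub[255:305,130:180]=1
q=sub&(zz>.09)&(zz<.12);print("reader",q.sum(),W[q].mean(0).round(4)); vs,us=np.nonzero(q);print(us.mean(),vs.mean())
# tongue
t=cv2.inRange(hsv,(0,0,185),(180,40,255));t[:235]=0;t[:,:150]=0;t[285:]=0;t[:,200:]=0
v2,u2=np.nonzero(t);print("tongue",len(u2),u2.mean(),v2.mean(),ray(c,u2.mean(),v2.mean(),0.004).round(4),cv2.minAreaRect(np.c_[u2,v2].astype(np.float32)))
for n,(u,v,z) in dict(tape=(145,144,.048),pawn=(247,128,.045),box=(297,259,.022)).items(): print(n,ray(c,u,v,z).round(3))
big=cv2.resize(im[130:305,130:280],None,fx=3.4,fy=3.4,interpolation=cv2.INTER_CUBIC);cv2.imwrite("pics/crop.png",big[...,::-1])
s=dict(np.load("side0.npz"));Ws=cloud(s);z2=Ws[...,2];sub=np.zeros(z2.shape,bool);sub[195:240,215:260]=1
q=sub&(z2>.148)&(z2<.17);print("side cap",q.sum(),Ws[q].mean(0).round(4))
E
```

```text
table ((214.29214477539062, 200.4553985595703), (106.8233871459961, 108.04622650146484), 67.40530395507812) [0.5619 0.1559 0.026 ]
pin [0.5615 0.1548 0.071 ]
cap top n 559 [0.6335 0.2048 0.1543] [0.053 0.054 0.016]
px 185.97853309481218 158.43291592128801 173 199 146 172
capctr ray [0.6336 0.2048 0.154 ]
reader 597 [0.3845 0.266  0.1011]
155.4606365159129 280.42713567839195
tongue 542 176.7509225092251 257.3782287822878 [0.4305 0.2401 0.004 ] ((176.076904296875, 258.88458251953125), (18.859806060791016, 33.004661560058594), 33.690067291259766)
tape [0.686 0.316 0.048]
pawn [0.729 0.085 0.045]
box [ 0.433 -0.035  0.022]
side cap 435 [0.6365 0.2112 0.1525]
```

View pics/crop.png

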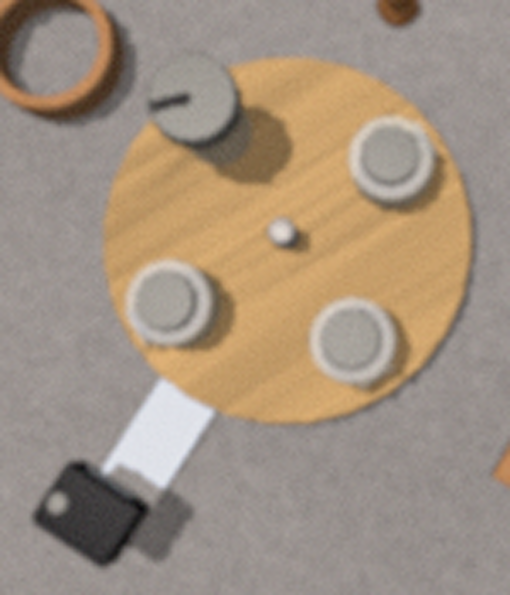

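The crop shows the rib pointing left and slightly down, about 65° anticlockwise of outward. The jar is at azimuth ~35° and the reader at ~148° about the axis (0.562, 0.156), with radii 0.088 and 0.209 m against nominal 0.085 and 0.212, so the geometry fits. Plan: grip, turn clockwise to the stop, then swing anticlockwise ~113° with the wrist turning along.

```bash
python3 -m creep '[32,43,0,2.5,64,86,0,5,96,129,0,7.5,128,172,0,10,160,215,0,12.5,192,258,0,15,224,301,0,17.5,256,344,0,20]' 100
python3 - <<'E'
import numpy as np,cv2
from h import *
from cell import arm
print(np.round(arm.read_state()["joints"],3))
c=dict(np.load("side0.npz"));W=cloud(c);im=c["img"];hsv=cv2.cvtColor(im,cv2.COLOR_RGB2HSV)
m=cv2.inRange(hsv,(10,90,80),(25,255,255));m[:185]=0;m[285:]=0;m[:,:213]=0;m[:,325:]=0
cs,_=cv2.findContours(m,cv2.RETR_EXTERNAL,cv2.CHAIN_APPROX_NONE);k=max(cs,key=cv2.contourArea)[:,0]
# plane-project the lower contour, free circle fit
h=cv2.convexHull(k)[:,0];P=np.array([ray(c,*p,.026)[:2] for p in h])
from scipy.optimize import least_squares
r=least_squares(lambda x:np.hypot(*(P-x[:2]).T)-x[2],[.56,.155,.125],loss="soft_l1",f_scale=.002);print("side axis",r.x.round(4))
print("pin side",ray(c,268,222,.071).round(4))
z=W[...,2];sub=np.zeros(z.shape,bool);sub[245:290,335:375]=1
q=sub&(z>.095)&(z<.11);print("reader side",q.sum(),W[q].mean(0).round(4))
E
```

```text
time: 0.9
tool_pos: [0.3674, -0.1605, 0.2483]
ee_rot: [0.0, 0.954, 0.3, 0.0]
ft_force: [1.1, -2.2, 0.3]
opening: 0.0851
gripper_force: 0.0
[-0.412  0.009 -0.265  1.296 -0.     2.12 ]
side axis [0.5665 0.1644 0.1244]
pin side [0.5674 0.1642 0.071 ]
reader side 520 [0.3872 0.2734 0.0994]
```

```bash
python3 -m creep '[20,28,0,8,40,56,0,16,60,84,0,24,80,112,0,32,100,140,0,40,120,168,0,48,140,196,0,56,160,224,0,64]'
python3 -m creep '[12,16,0,8,24,32,0,16,36,48,0,24,48,64,0,32,60,80,0,40,72,100,0,48,84,114,0,56,91,123,0,64]'
python3 -m creep '[0,0,0,8,0,0,0,16,0,0,0,24,0,0,0,32,0,0,0,40,0,0,0,48,0,0,0,52,0,0,0,52]'
python3 - <<'E'
from cell import arm,optics
import cv2,numpy as np
s=arm.read_state();print(s["joints"].round(3) if hasattr(s["joints"],"round") else s["joints"],s["tool_pos"],s["ee_rot"])
a=optics.camera("top")["img"][90:270,110:310];b=optics.camera("side")["img"][130:310,160:360]
cv2.imwrite("pics/above.png",cv2.resize(np.hstack([a,b])[...,::-1],None,fx=2,fy=2))
E
```

```text
time: 1.7
tool_pos: [0.5273, 0.0629, 0.248]
ee_rot: [-0.0, 0.648, 0.761, -0.0]
ft_force: [-0.2, 0.1, 0.4]
opening: 0.0854
gripper_force: 0.0
time: 2.5
tool_pos: [0.6181, 0.1856, 0.2475]
ee_rot: [-0.0, 0.146, 0.989, -0.0]
ft_force: [0.3, -0.3, 0.4]
opening: 0.0856
gripper_force: 0.0
time: 3.3
tool_pos: [0.6176, 0.1845, 0.2479]
ee_rot: [-0.0, -0.3, 0.954, 0.0]
ft_force: [-0.2, -0.7, -0.7]
opening: 0.0854
gripper_force: 0.0
[ 0.29   0.533  0.427  1.465  0.    -0.319] [0.61764065 0.18453349 0.24792422] [-3.45837203e-04 -2.99809789e-01  9.53998936e-01  1.00196128e-05]
```

View pics/above.png

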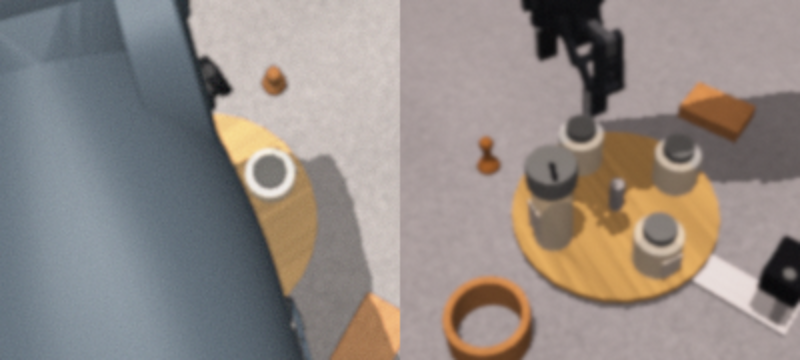

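The left (top) half is mostly hidden by the arm. In the right (side) half, the cap at (550,175) is untouched and the fingers hang above and behind it, still ~3 cm short in xy. I'll shift the remaining (18, 24) mm and descend in two stages.

```bash
python3 -m creep '[6,8,0,0,12,16,0,0,18,24,0,0,18,24,-15,0,18,24,-30,0,18,24,-45,0,18,24,-60,0,18,24,-60,0]'
python3 - <<'E'
from cell import arm,optics
import cv2,numpy as np
s=arm.read_state();print(s["tool_pos"])
c=optics.camera("side");np.savez("side1.npz",**c)
M=c["camera_from_world"];K=c["intrinsics"];b=c["img"]
def pr(p):
    q=K@(M[:3,:3]@np.array(p)+M[:3,3]);return q[:2]/q[2]
print("tcp px",pr(s["tool_pos"]),"tip px",pr(s["tool_pos"]-np.array([0,0,.017])))
cv2.imwrite("pics/stage.png",cv2.resize(b[130:280,170:320][...,::-1],None,fx=4,fy=4,interpolation=cv2.INTER_CUBIC))
E
```

```text
time: 4.2
tool_pos: [0.6348, 0.2082, 0.1862]
ee_rot: [-0.002, -0.298, 0.954, -0.0]
ft_force: [-0.6, -0.8, 0.5]
opening: 0.0855
gripper_force: 0.0
[0.63478674 0.20824155 0.1862114 ]
tcp px [235.69612226 200.14285071] tip px [235.86011494 205.84319584]
```

View pics/stage.png

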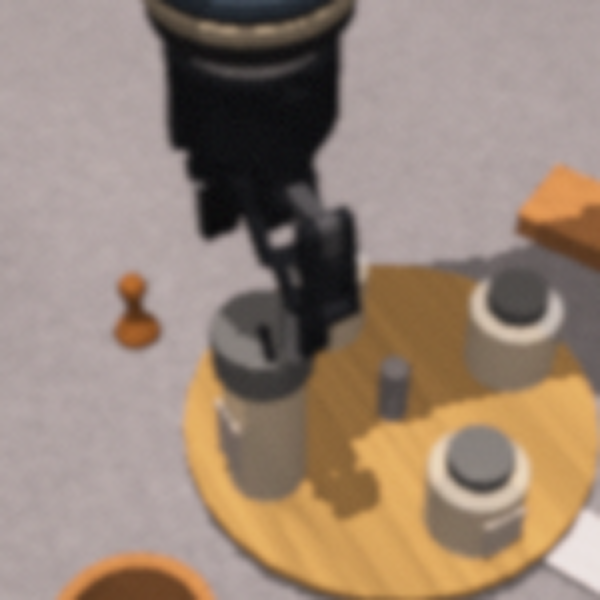

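The near finger's tip is at crop (315,345), the far one at (210,225) and the cap centre at (262,332). The fingers straddle the cap, which lies a few mm farther toward the camera (+y). I'll nudge by (1, 2) mm, descend and close.

```bash
python3 -m creep '[1,2,-8,0,1,2,-16,0,1,2,-24,0,1,2,-32,0,1,2,-40,0,1,2,-48,0,1,2,-48,0,1,2,-48,0]' 
python3 -m creep '[0,0,0,0,0,0,0,0,0,0,0,0,0,0,0,0,0,0,0,0,0,0,0,0,0,0,0,0,0,0,0,0]' 0
python3 -c "
from cell import arm;s=arm.read_state();print(s['tool_pos'],s['ft_force'],s['ft_torque'],s['gripper_force'],s['opening'])"
```

```text
time: 5.05
tool_pos: [0.6367, 0.2105, 0.1403]
ee_rot: [-0.0, -0.299, 0.954, 0.0]
ft_force: [0.4, 0.4, 0.2]
opening: 0.0852
gripper_force: 0.0
time: 5.85
tool_pos: [0.6371, 0.2106, 0.1412]
ee_rot: [0.001, -0.299, 0.954, -0.0]
ft_force: [-0.7, -1.5, 6.3]
opening: 0.0526
gripper_force: 62.2
[0.63706977 0.21058884 0.141152  ] [-0.74334168 -1.54809316  6.31927574] [-0.17237671  0.25473753 -0.00261948] 62.20406413078308 0.05263771972955919
```

Gripped (62 N, opening 53 mm). Now I'll tighten clockwise and watch the moment.

```bash
S='from cell import arm;s=arm.read_state();print(s["ft_force"].round(1),s["ft_torque"].round(3),s["ee_rot"].round(3))'
python3 -m creep '[0,0,0,-6,0,0,0,-12,0,0,0,-18,0,0,0,-24,0,0,0,-30,0,0,0,-36,0,0,0,-42,0,0,0,-48]'; python3 -c "$S"
python3 -m creep '[0,0,0,-2,0,0,0,-4,0,0,0,-6,0,0,0,-8,0,0,0,-10,0,0,0,-12,0,0,0,-12,0,0,0,-12]'; python3 -c "$S"
```

```text
time: 6.65
tool_pos: [0.6363, 0.2098, 0.1411]
ee_rot: [-0.0, 0.117, 0.993, -0.001]
ft_force: [-7.4, -8.2, 9.9]
opening: 0.0525
gripper_force: 62.6
[-7.4 -8.2  9.9] [-1.585  1.714  0.175] [-0.     0.117  0.993 -0.001]
time: 7.45
tool_pos: [0.6358, 0.2096, 0.1411]
ee_rot: [-0.0, 0.218, 0.976, -0.001]
ft_force: [-12.2, -9.0, 12.8]
opening: 0.0524
gripper_force: 62.9
[-12.2  -9.   12.8] [-1.71   2.37   0.015] [-0.     0.218  0.976 -0.001]
```

```bash
S='from cell import arm;s=arm.read_state();print(s["ft_force"].round(1),s["ft_torque"].round(3),s["ee_rot"].round(3))'
python3 -m creep '[-1,-0.5,0,-1,-2,-1,0,-2,-2,-1,0,-3,-2,-1,0,-4,-2,-1,0,-5,-2,-1,0,-6,-2,-1,0,-6,-2,-1,0,-6]'; python3 -c "$S"
python3 -m creep '[0,0,0,-1,0,0,0,-2,0,0,0,-3,0,0,0,-4,0,0,0,-5,0,0,0,-6,0,0,0,-6,0,0,0,-6]'; python3 -c "$S"
```

```text
time: 8.25
tool_pos: [0.6351, 0.2097, 0.1411]
ee_rot: [0.0, 0.269, 0.963, 0.0]
ft_force: [-1.5, -0.3, 8.0]
opening: 0.0528
gripper_force: 62.8
[-1.5 -0.3  8. ] [-0.219  0.281 -0.032] [0.    0.269 0.963 0.   ]
time: 9.05
tool_pos: [0.6359, 0.2081, 0.1411]
ee_rot: [0.002, 0.319, 0.948, -0.001]
ft_force: [5.6, -11.5, 7.0]
opening: 0.0525
gripper_force: 62.8
[  5.6 -11.5   7. ] [-2.403 -0.858  1.037] [ 0.002  0.319  0.948 -0.001]
```

The moment jumped to 1.0 N m after 72° in all, along with a tangential force, so the cap is on its stop. I'll compute the swing arc.

```bash
python3 - <<'E'
import numpy as np
th=34.2;f=lambda a:85*np.array([np.cos(np.radians(a)),np.sin(np.radians(a))])
for a0,n in((th,32),(th+32,32),(th+64,32)):
    print([x for k in range(4,n+1,4) for x in (*(f(a0+k)-f(a0)).round(1).tolist(),0,k)])
E
```

```text
[-3.5, 4.8, 0, 4, -7.3, 9.3, 0, 8, -11.5, 13.6, 0, 12, -15.9, 17.5, 0, 16, -20.6, 21.2, 0, 20, -25.5, 24.5, 0, 24, -30.7, 27.4, 0, 28, -36.0, 30.0, 0, 32]
[-5.5, 2.2, 0, 4, -11.2, 4.0, 0, 8, -16.9, 5.4, 0, 12, -22.8, 6.4, 0, 16, -28.7, 7.0, 0, 20, -34.6, 7.2, 0, 24, -40.5, 7.0, 0, 28, -46.4, 6.4, 0, 32]
[-5.8, -1.1, 0, 4, -11.6, -2.5, 0, 8, -17.2, -4.4, 0, 12, -22.7, -6.6, 0, 16, -28.0, -9.2, 0, 20, -33.2, -12.2, 0, 24, -38.1, -15.5, 0, 28, -42.7, -19.2, 0, 32]
```

```bash
S='from cell import arm;s=arm.read_state();print(s["ft_force"].round(1),s["ft_torque"].round(3),s["tool_pos"].round(4))'
python3 -m creep '[-3.5,4.8,0,4,-7.3,9.3,0,8,-11.5,13.6,0,12,-15.9,17.5,0,16,-20.6,21.2,0,20,-25.5,24.5,0,24,-30.7,27.4,0,28,-36,30,0,32]'; python3 -c "$S"
```

```text
time: 9.85
tool_pos: [0.5997, 0.2383, 0.1411]
ee_rot: [0.001, 0.044, 0.999, -0.001]
ft_force: [5.6, -12.6, 8.0]
opening: 0.0525
gripper_force: 63.1
[  5.6 -12.6   8. ] [-2.559 -0.965  0.81 ] [0.5997 0.2383 0.1411]
```

```bash
S='from cell import arm;s=arm.read_state();print(s["ft_force"].round(1),s["ft_torque"].round(3),s["tool_pos"].round(4))'
python3 -m creep '[-5.7,1.7,0,4,-11.6,3,0,8,-17.4,4,0,12,-23.3,5,0,16,-29.2,5.6,0,20,-35.1,5.8,0,24,-41,5.6,0,28,-47,5,0,32]'; python3 -c "$S"
```

```text
time: 10.65
tool_pos: [0.5529, 0.2448, 0.1411]
ee_rot: [0.002, -0.233, 0.972, -0.0]
ft_force: [8.7, -1.1, 2.7]
opening: 0.0526
gripper_force: 62.9
[ 8.7 -1.1  2.7] [-0.305 -1.666  0.639] [0.5529 0.2448 0.1411]
```

```bash
S='from cell import arm;s=arm.read_state();print(s["ft_force"].round(1),s["ft_torque"].round(3),s["tool_pos"].round(4))'
python3 -m creep '[-5.8,-1.1,0,4,-11.6,-2.5,0,8,-17.2,-4.4,0,12,-22.7,-6.6,0,16,-28,-9.2,0,20,-33.2,-12.2,0,24,-38.1,-15.5,0,28,-42.7,-19.2,0,32]'; python3 -c "$S"
python3 - <<'E'
from h import *
from cell import optics
for n in("top","side"):
    c=optics.camera(n);np.savez(n+"2.npz",**c);im=c["img"]
    a=im[150:320,110:290] if n=="top" else im[160:330,210:390]
    cv2.imwrite(f"pics/{n}2.png",cv2.resize(a[...,::-1],None,fx=3.3,fy=3.3,interpolation=cv2.INTER_CUBIC))
E
```

```text
time: 11.45
tool_pos: [0.5099, 0.2259, 0.1411]
ee_rot: [0.001, -0.492, 0.87, -0.0]
ft_force: [5.1, 1.4, 4.3]
opening: 0.0523
gripper_force: 62.9
[5.1 1.4 4.3] [ 0.377 -0.943  0.409] [0.5099 0.2259 0.1411]
```

View pics/top2.png

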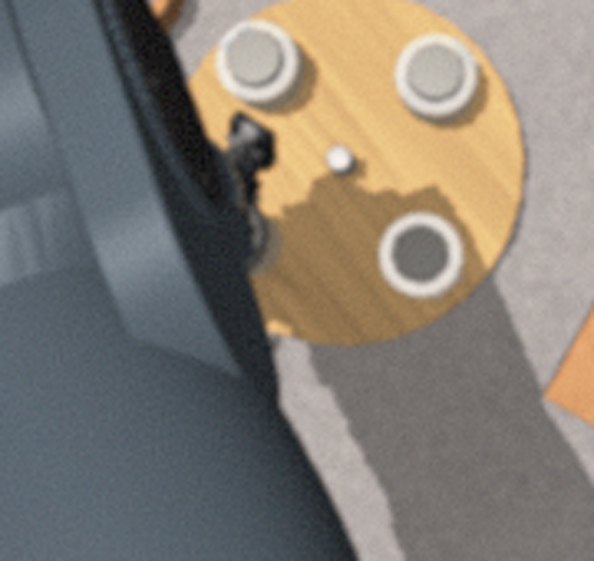

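View pics/side2.png

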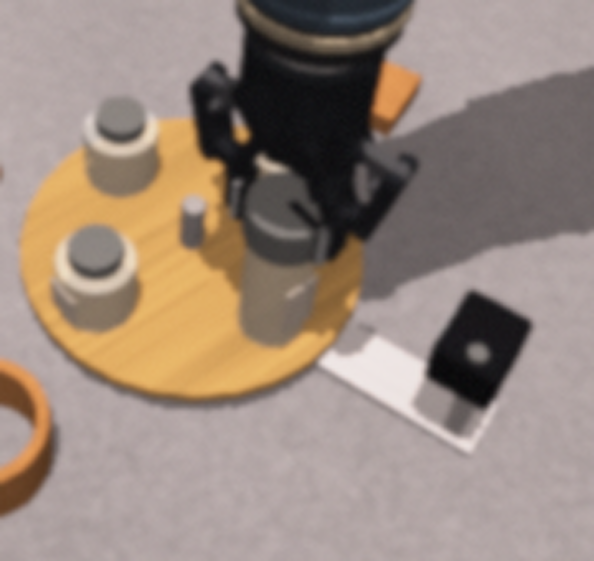

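In the top crop the opposite-side caps are clear at (252,55), (437,72) and (418,255), with the pin at (340,158). In the side crop the rib at (305,215) points outward over the label and the reader is at (480,345). The other jars' phase and the reader bearing give the remaining angle.

```bash
cat > ph.py <<'E'
from h import *
import sys
from scipy.spatial.transform import Rotation as R
def phase(c):
    W=cloud(c);z=W[...,2]
    m=((z>.082)&(z<.099)&(np.hypot(W[...,0]-.564,W[...,1]-.160)<.115)).astype(np.uint8)
    n,l,st,ce=cv2.connectedComponentsWithStats(m);out=[]
    for i in range(1,n):
        if st[i,4]>90:
            p=ray(c,*ce[i],.09)[:2];out.append((st[i,4],p.round(4).tolist()))
    return out
for n in("top","side"):
    c=dict(np.load(n+sys.argv[1]+".npz"))
    for a in phase(c):print(n,a)
E
python3 ph.py 2; echo; python3 ph.py 0
```

```text
top (np.int32(240), [0.6273, 0.2132])
top (np.int32(235), [0.6208, 0.094])
top (np.int32(244), [0.5014, 0.1007])
side (np.int32(160), [0.6238, 0.1023])
side (np.int32(219), [0.6292, 0.2214])
side (np.int32(109), [0.5096, 0.2406])

top (np.int32(236), [0.6125, 0.0874])
top (np.int32(246), [0.5162, 0.2264])
top (np.int32(243), [0.4947, 0.109])
side (np.int32(157), [0.615, 0.0954])
side (np.int32(170), [0.498, 0.1167])
side (np.int32(103), [0.6375, 0.2255])
side (np.int32(225), [0.519, 0.234])
```

```bash
S='from cell import arm;s=arm.read_state();print(s["ft_force"].round(1),s["ft_torque"].round(3),s["tool_pos"].round(4))'
python3 -m creep '[-4.2,-4.2,0,4,-8.2,-8.6,0,8,-11.9,-13.2,0,11.5,-14,-16.4,0,14,-15.7,-19,0,16,-15.7,-19,0,16,-15.7,-19,0,16,-15.7,-19,0,16]'; python3 -c "$S"
python3 - <<'E'
from h import *
from cell import optics
for n in("top","side"):
    c=optics.camera(n);np.savez(n+"3.npz",**c)
E
python3 ph.py 3
```

```text
time: 12.35
tool_pos: [0.4937, 0.2079, 0.1411]
ee_rot: [0.001, -0.607, 0.794, 0.001]
ft_force: [-1.1, 9.3, 8.6]
opening: 0.0527
gripper_force: 63.1
[-1.1  9.3  8.6] [1.832 0.399 0.684] [0.4937 0.2079 0.1411]
top (np.int32(238), [0.636, 0.112])
top (np.int32(165), [0.6113, 0.2238])
top (np.int32(240), [0.5191, 0.0851])
side (np.int32(166), [0.6383, 0.1198])
side (np.int32(111), [0.4953, 0.2225])
side (np.int32(218), [0.6117, 0.2364])
```

```bash
S='from cell import arm;s=arm.read_state();print(s["ft_force"].round(1),s["ft_torque"].round(3),s["tool_pos"].round(4),s["joint_velocities"].round(3))'
python3 -m creep '[-0.7,-0.5,0,0.5,-1.4,-0.9,0,1,-1.4,-0.9,0,1,-1.4,-0.9,0,1,-1.4,-0.9,0,1,-1.4,-0.9,0,1,-1.4,-0.9,0,1,-1.4,-0.9,0,1]'; python3 -c "$S"
python3 - <<'E'
from h import *
from cell import optics
for n in("top","side"):
    c=optics.camera(n);np.savez(n+"4.npz",**c)
cv2.imwrite("pics/side4.png",cv2.resize(c["img"][160:330,170:390][...,::-1],None,fx=3.3,fy=3.3,interpolation=cv2.INTER_CUBIC))
E
python3 ph.py 4
```

```text
time: 13.25
tool_pos: [0.4929, 0.2067, 0.1411]
ee_rot: [0.001, -0.614, 0.789, 0.0]
ft_force: [2.1, 7.0, 5.7]
opening: 0.0522
gripper_force: 63.0
[2.1 7.  5.7] [ 1.427 -0.523  0.708] [0.4929 0.2067 0.1411] [ 0.     0.001  0.001  0.    -0.001  0.002]
top (np.int32(238), [0.6367, 0.1131])
top (np.int32(151), [0.6107, 0.2238])
top (np.int32(243), [0.5205, 0.0846])
side (np.int32(172), [0.6393, 0.1216])
side (np.int32(117), [0.4947, 0.2206])
side (np.int32(225), [0.6107, 0.2369])
```

View pics/side4.png

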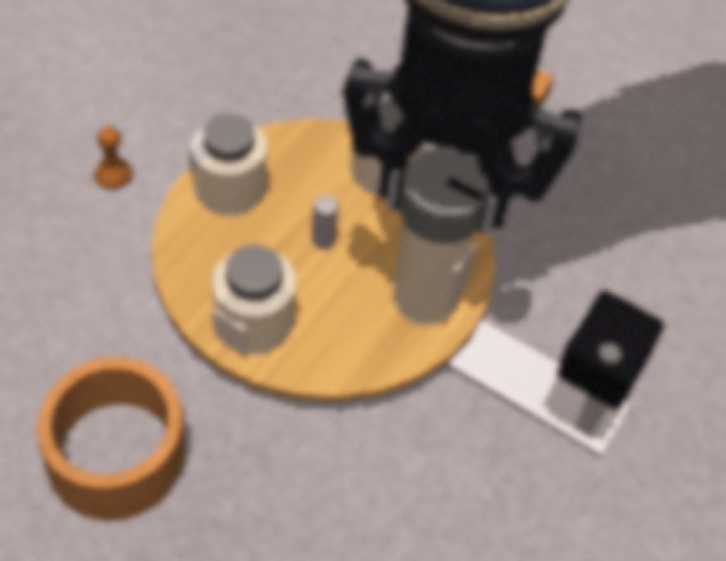

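The rib at crop (465,190) points along the tongue toward the reader at (610,345), and the bystanders stand where they were. The jar's bearing is 148.8° against the reader's 148.8°. The clockwise preload (0.7 N m) is holding and the arm is still.

```bash
python3 -c "from cell import arm;print(arm.finish_job())"
```

```text
the job is handed in; nothing more can be done
None
```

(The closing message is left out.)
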